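# Shuttle a cuvette into the photometer head and lock it

### The job

The cuvette on the sliding carriage of the small photometer is held outside the white measuring head by an eccentric cam lock. Only pushing gently with the fingertips, swing the cam lever out and round to its far stop so that the cam turns its low point to the carriage's roller, push the carriage smoothly by its upright rear plate fully home into the head, then swing the lever back to its first stop so that the cam locks the carriage in. Do not touch the cuvette, which stays standing in its pocket, and leave the other things on the bench where they are.

Things in the scene. Friction and masses are not known exactly. Their poses are not given: they have to be found in the camera images.
- reader: Small photometer fixed on the bench: base plate 205 x 154 x 10 mm, white measuring head (tunnel) at its far end. Origin on the bench, midway between the rails; x = the way the carriage is pushed (into the head), y left, z up. In this frame (mm): base x -115..90, y -104..50; head x 12..76, y -42..42, top z 81; a lamp on the head's left reaches y 63.
- cam_lever (a joint): Angle of cam and lever; stays where left, about 3 N at the knob turns it. 0 = first stop, locked: lever points at 185 deg in reader's x-y plane (back to the robot), cam high toward the roller. Grows counter-clockwise from above, the lever swinging round on the right (-y) side, to 2.618 = far stop: lever at 335 deg, beside the head, cam's low point toward the roller, which can pass from 1.5 up.
- cam_axis (a point): Top of the cam's pivot, at (-20, -64, 45) mm in reader. The cam under it is a steel disc 48 mm across, set 10 mm off centre, 22 to 32 mm above the bench.
- lever_knob (a point): Centre of the top of the upright black knob at the lever's end. Knob: round post 14 mm across, 41 to 73 mm above the bench, its axis 80 mm from the cam axis; the lever bar under it is 34 to 40 mm up. Free beside the knob: 46 mm to the rear plate's edge at the first stop, 48 mm to the head at the far stop. Push it along its arc.
- shuttle (a joint): Travel of the carriage along reader's x: 0 = back (start, outside the head), 0.055 m = fully home on its stop. About 3 N of friction, no spring. With the cam up, its roller (16 mm across, on the carriage's right edge) meets the cam after 2 to 3 mm. Turned up again behind the roller, the cam keeps it home.
- push_plate (a point): Centre of the near (-x) face of the carriage's upright rear plate: 36 mm wide, 18 to 68 mm above the bench, this point 48 mm above it, y = 0 in reader. Push it in reader's +x. Its x in reader is -102 mm at the start and -47 mm when home.
- cuvette_pocket (a point): Floor of the cuvette's pocket in the black block on the carriage, 19 mm above the bench, 89 mm ahead of the rear plate's near face. The pocket is 15.6 mm square, 24 mm deep.
- sample_cuvette: Clear square cuvette 12 x 12 x 45 mm with liquid, standing loose in the pocket; origin at the centre of its underside, z up. Its top is 64 mm above the bench.
- vial: Bystander: capped vial, 23 mm wide, 50 mm tall, left of the reader; origin under its centre.
- dropper_bottle: Bystander: amber dropper bottle, 38 mm wide, 98 mm tall, left of the reader; origin under its centre.
- marker: Bystander: marker pen lying down, 132 mm long, 18 mm thick, left of the reader; origin under its centre.
- cell_box: Bystander: small closed box 47 x 53 x 35 mm, right of the measuring head; origin under its centre.
- stopper: Bystander: black rubber stopper, 18 mm wide, 20 mm tall, by the near right corner of the reader; origin under its centre.
- bench_timer: Bystander: white bench timer 66 x 66 x 20 mm, right of the reader; origin under its centre.
There are look-alikes about, which are no part of the job. Leave any yellow look-alike of the sample_cuvette alone.

How it is judged:
On the way, in this order (a step that is already met when the one before it is completed fails the run):
1. the cam is turned to its low point (lever within 15 degrees of its far stop) with the carriage still back (value of joint cam_lever above 2.36 rad and value of joint shuttle below 0.01 m), for 0.1 s.
2. the carriage is pushed home (within 3 mm) past the lowered cam (value of joint shuttle above 0.052 m and value of joint cam_lever above 1.4 rad), for 0.1 s.
At the end, for the whole second after the job is handed in: Carriage within 3 mm of fully home, cam lever back within 14 degrees of its first stop and still, cuvette standing in its pocket (within 6 mm, tilt under 11 degrees), the six bystanders within 20 mm of where they stood (value of joint shuttle above 0.052 m and value of joint cam_lever below 0.25 rad and velocity of joint cam_lever below 0.05 rad/s and linear speed of sample_cuvette below 0.02 m/s and distance between sample_cuvette and cuvette_pocket below 0.006 m and angle between sample_cuvette's own z axis and vertical below 0.2 rad and distance of each of vial, dropper_bottle, marker, cell_box, stopper, bench_timer from where it was at the start of the episode below 0.02 m); the robot touches nothing.
It fails at once if the cuvette is touched by the robot (contact force between any of the fingers, the arm and sample_cuvette above 0.5 N).
It fails at once if the cuvette is lifted over 8 mm or tipped (z of sample_cuvette in the frame of cuvette_pocket above 0.008 m or angle between sample_cuvette's own z axis and vertical above 0.3 rad).
It fails at once if the carriage is shot along faster than 0.4 m/s instead of pushed smoothly (velocity of joint shuttle above 0.4 m/s).
It fails at once if the lever or the carriage is forced or clamped with more than 90 N (contact force between the fingers and cam_lever above 90 N or contact force between the fingers and shuttle above 90 N).
It fails at once if a bystander is lifted or moved over 30 mm (distance of any of vial, dropper_bottle, marker, cell_box, stopper, bench_timer from where it was at the start of the episode above 0.03 m).
It also fails if it takes over 72 s, if anything falls off the work surface, if the arm or the gripper's body presses on something with over 40 N, if the wrist force passes 120 N, or if a joint passes its speed limit or range.

### The arm

A 6-joint arm with a two-finger parallel gripper is mounted at the origin on a cart in front of the work surface, level with it; the furniture and walls round the work are solid. World frame = base frame: x ahead of the robot, y to its left, z up, the work surface at z = 0. Lengths are in m, angles in rad, forces in N, time in s.
With the tool pointing down it reaches from about 0.425 to 0.925 m from the base axis. Payload 12.5 kg.
Tool frame: the origin (TCP) lies midway between the tips of the shut fingers; the grasp point (between the pads) lies 19 mm behind it; z points along the fingers, y is the line along which they close (so a half turn about z gives the same grasp; the last joint's range is limited). The gripper opens to 85 mm and grips with 20 to 120 N. Pads are 22 mm wide; open, the fingers measure 114 mm over their backs; the gripper's body (76 mm by 85 mm) begins 54 mm behind the grasp point. The pads swing forward as they close: fully open they stand 13 mm farther back than shut.
Start: joints at [-1.3, 0.491, 1.559, -0, 1.092, -0.106], TCP at [0.23, -0.581, 0.231] pointing down, gripper open.
Joint ranges: [-3.1, 3.1], [-0.84, 2.19], [0.05, 2.79], [-1.13, 4.28], [0.06, 2.93], [-2.69, 2.69]. Speed limits (rad/s): [2.22, 2.22, 2.79, 3.14, 3.14, 3.14].

### API

Orientations are given as a unit quaternion [x, y, z, w].
In Python, from cell import robot gives the robot as it stands. The module is installed in compiled form; this text tells all that it offers.
- The arm moves only by the shell command python3 -m inch 'ROWS' [FORCE]. ROWS is JSON, a list of rows, each a list of 7 numbers: the turn, a rotation vector about the tool's x, y, z in degrees, then the shift along the tool's x, y, z in cm, then the opening, from 0 (shut) to 1 (fully open). A call has 1 to 8 rows; each row shifts and turns the commanded pose from where the row before left it, along the tool's axes as they then stand; what a row does not reach is not made up. A row lasts 1/10 s, in which the tool goes at most 50 mm and 8.59 degrees, less where a joint would pass 70% of its speed; a pose out of reach is approached as far as the arm can. A call is refused whole if a number of a shift passes 5 or a number of a turn 8.59, either way. A call with a gripper value outside its range is refused whole. The fingers move at their own pace and stop on an object; FORCE is the grip in N (left out, the last holds). Time passes only in rows, so rows that do not move let the fingers close. It gives the time, the measured TCP pose, the force, the opening and the grip force at its end, in the units of the state.
- robot.read_state(): the state, without advancing time (a new reading comes with each control period).
- robot.read_camera(name): name is "scene" or "side" or "wrist"; returns a dict with "img" (400x640x3 uint8, red, green, blue), "range_z" (400x640 float32, m along the optical axis (not along the pixel's ray), 0 where there is no reading), "fov_y" (degrees; the focal length in pixels is half the picture's height over the tangent of half this angle, whatever the lens; pixels are square), "cx", "cy" (the principal point, pixels), "R" (3x3) and "t" (3): a world point X has camera coordinates R X + t. Camera axes: x right, y down, z forward; pixel columns grow to the right and rows downward; lengths in m; the calibration is good to about 2 mm. A picture is of the moment at which its call begins.
- robot.job_done(): hands the job in; it is judged then, once.
The state is a dict: "clock": time; "q": joint angles; "qd": joint speeds; "joint_efforts": joint torques, N m; "ee_pos": TCP position; "ee_rot": TCP orientation; "force": force on the tool from outside, world axes, zero at the start; "moment": the same for the moment, N m; "gripper_width": opening from 0.0 (shut) to 1.0 (fully open); "grip_force": force on a finger pad.
Only numpy, scipy, OpenCV 4.12 (cv2) and the standard library are available. Lean on these libraries where they do the work, as an engineer would, in place of code of your own. Each camera call takes 0.05 s, during which the arm holds its last target. There are 200 camera calls.

## Working session

There is one attempt and no reset: what is moved stays moved. The work goes in short steps, Python scripts to look and compute and a shell command to move; the robot and the scene stay as the last step left them, time stands still between calls to the robot, and variables do not carry over. Pictures are saved under pics/ and viewed, at most 10 in all, crops included, and the job is handed in when it is done.

```bash
mkdir -p pics; python3 - <<'E'
from cell import robot
import cv2,numpy as np
s=robot.read_state();print(s['clock'],s['ee_pos'],s['ee_rot'],s['gripper_width'])
for n in('scene','side'):
    c=robot.read_camera(n);cv2.imwrite(f'pics/{n}0.png',c['img'][:,:,::-1]);np.savez(f'/tmp/{n}0.npz',**c)
    print(n,c['fov_y'],c['cx'],c['cy'],(-c['R'].T@c['t']).round(3),c['R'].round(3).tolist(),(c['range_z']>0).mean())
E
```

```text
0.0 [ 0.22994318 -0.58090542  0.23073814] [ 9.82302130e-01  1.87302498e-01 -3.37160524e-05 -5.45783019e-04] 1.003094557467215
scene 45.17153757517501 306.66400094026824 194.83162642840756 [-0.035 -0.483  0.555] [[0.594, -0.804, -0.011], [-0.448, -0.32, -0.835], [0.668, 0.501, -0.55]] 0.95470703125
side 47.240996321608776 313.19921234682295 200.37538695068622 [ 0.484 -1.118  0.487] [[0.997, -0.077, 0.023], [-0.007, -0.36, -0.933], [0.08, 0.93, -0.36]] 0.9958828125
```

View pics/scene0.png

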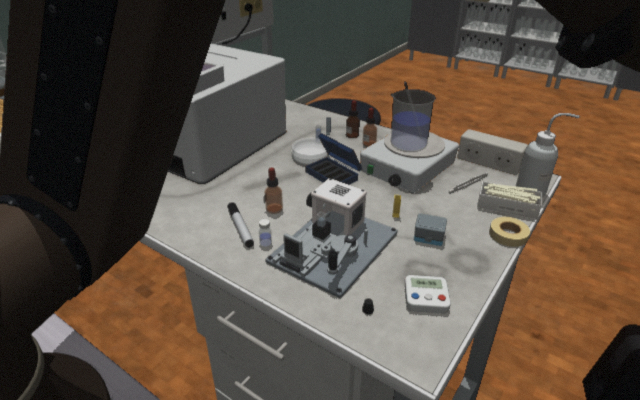

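View pics/side0.png

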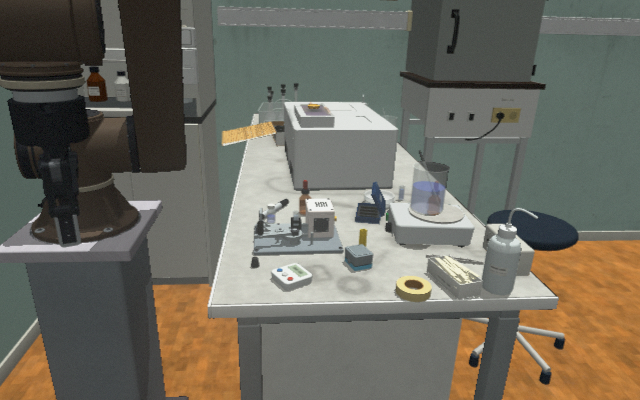

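The scene view shows the reader at about (335,245), its black knob near (333,258), the rear plate near (292,250) and the head near (340,205). The side view has the reader at about (300,225). The stopper is at (368,305) and the timer at (428,293) in the scene view. Next I'll get the reader frame from the depth.

```bash
cat >h.py <<'E'
import numpy as np,cv2
def cloud(c):
    h,w=c['range_z'].shape;f=h/2/np.tan(np.radians(float(c['fov_y']))/2)
    u,v=np.meshgrid(np.arange(w),np.arange(h));z=c['range_z']
    P=np.stack([(u-c['cx'])/f*z,(v-c['cy'])/f*z,z],-1)
    X=(P-c['t'])@c['R'];X[z==0]=np.nan;return X
def pix(c,X):
    f=200/np.tan(np.radians(float(c['fov_y']))/2);p=c['R']@np.array(X)+c['t'];return p[:2]/p[2]*f+[c['cx'],c['cy']]
def ray(c,uv,z):
    f=200/np.tan(np.radians(float(c['fov_y']))/2);d=c['R'].T@np.array([(uv[0]-c['cx'])/f,(uv[1]-c['cy'])/f,1]);o=-c['R'].T@c['t']
    return o+d*(z-o[2])/d[2]
E
python3 - <<'E'
from h import *
for n,(a,b,cc,d) in dict(scene=(255,170,450,320),side=(240,170,380,300)).items():
    c=dict(np.load(f'/tmp/{n}0.npz'));X=cloud(c)
    m=np.zeros((400,640),np.uint8);m[b:d,a:cc]=1
    zz=X[...,2]
    tab=zz[(m>0)&(abs(zz)<.006)];print(n,'table z',np.median(tab))
    g=((zz>.006)&(zz<.014)&(m>0)).astype(np.uint8)
    k,l,st,_=cv2.connectedComponentsWithStats(g);i=1+st[1:,4].argmax()
    P=X[l==i][:,:2].astype(np.float32);r=cv2.minAreaRect(P*1000);print(st[i],r,cv2.boxPoints(r).round(0).tolist())
    hd=X[(m>0)&(zz>.077)&(zz<.085)];print('head top',len(hd),cv2.minAreaRect((hd[:,:2]*1000).astype(np.float32)))
    s=4 if n=='scene' else 5
    cv2.imwrite(f'pics/{n}c.png',cv2.resize(c['img'][b:d,a:cc,::-1],None,fx=s,fy=s,interpolation=cv2.INTER_CUBIC))
E
```

```text
scene table z -0.0015952064664258264
[ 265  217  132   79 2758] ((529.5963134765625, -118.50321197509766), (205.5845489501953, 154.47837829589844), 1.2958589792251587) [[425.0, -44.0], [429.0, -198.0], [634.0, -193.0], [631.0, -39.0]]
head top 882 ((583.28857421875, -40.061866760253906), (65.2008056640625, 183.71896362304688), 1.777187466621399)
side table z -0.0007266395477917568
[ 254  227   90   27 1275] ((532.4605712890625, -135.54531860351562), (203.98777770996094, 129.63418579101562), 2.4363205432891846) [[428.0, -75.0], [433.0, -205.0], [637.0, -196.0], [632.0, -66.0]]
head top 427 ((660.8707885742188, -34.679283142089844), (225.7037353515625, 187.43858337402344), 6.399957180023193)
```

View pics/scenec.png

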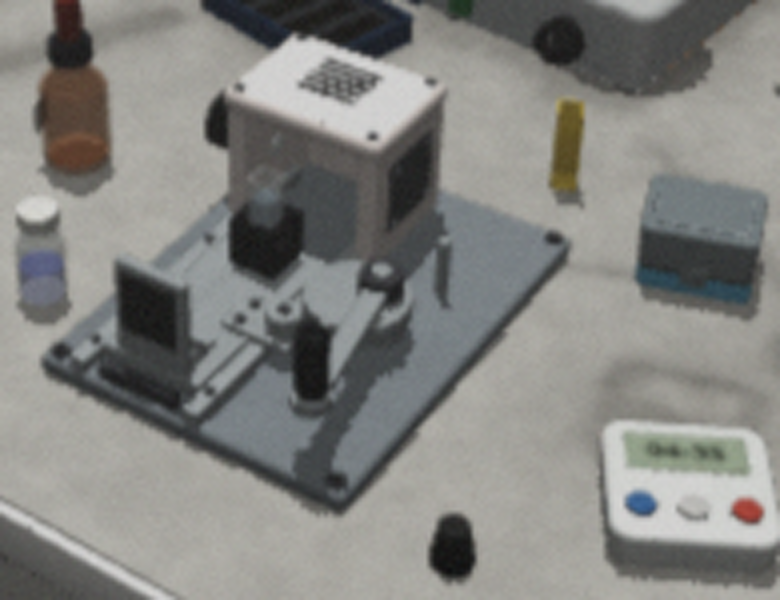

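The crop shows the reader with the lever at its first stop. The knob top is at crop (312,325), full image (333,251), and the rear plate centre at crop (153,315), full (293,249). The yellow look-alike is outside the reader to the right. Now I'll check the predicted points against clusters in both views.

```bash
cat >>h.py <<'E'
YAW=np.radians(1.5);C0=np.array([529.8,-118.5])
Rz=np.array([[np.cos(YAW),-np.sin(YAW)],[np.sin(YAW),np.cos(YAW)]]);O=C0-Rz@np.array([-12.5,-27])
def w(x,y): return O+Rz@np.array([x,y])
E
python3 - <<'E'
from h import *
print('O',O)
pts=dict(knob=(*w(-20+80*np.cos(np.radians(185)),-64+80*np.sin(np.radians(185))),73),cam=(*w(-20,-64),45),plate=(*w(-102,0),48),far=(*w(-20+80*np.cos(np.radians(335)),-64+80*np.sin(np.radians(335))),73))
for n in('scene','side'):
    c=dict(np.load(f'/tmp/{n}0.npz'));X=cloud(c)*1000
    L=((X[...,:2]-O)@Rz);z=X[...,2]
    ok=(abs(L[...,0])<140)&(abs(L[...,1])<120)
    print(n,{k:(np.round(v,0).tolist(),pix(c,np.array(v)/1000).round(1).tolist()) for k,v in pts.items()})
    g=c['img'].mean(-1)
    def rep(t,m): 
        if m.sum():print(t,m.sum(),'reader med',np.median(L[m],0).round(1),'rng',L[m].min(0).round(1),L[m].max(0).round(1),'z',z[m].min().round(1),z[m].max().round(1))
    rep('knob',ok&(abs(L[...,0]+100)<25)&(abs(L[...,1]+71)<22)&(z>46)&(z<80))
    rep('knobtop',ok&(abs(L[...,0]+100)<25)&(abs(L[...,1]+71)<22)&(z>69)&(z<80))
    rep('plate',ok&(abs(L[...,0]+100)<25)&(abs(L[...,1])<25)&(z>30)&(z<66))
    rep('head',ok&(L[...,0]>0)&(L[...,0]<90)&(abs(L[...,1])<45)&(z>76)&(z<85))
    rep('cuv',ok&(L[...,0]<8)&(L[...,0]>-40)&(abs(L[...,1])<15)&(z>50)&(z<70))
    d=(L[...,0]>-230)&(L[...,0]<-80)&(L[...,1]<-90)&(z>8)&(z<100)&(L[...,1]>-160);rep('stopper',d)
    rep('timer',(L[...,0]>-140)&(L[...,0]<100)&(L[...,1]<-115)&(L[...,1]>-260)&(z>14)&(z<60))
E
```

```text
O [541.58893896 -91.18204037]
scene {'knob': ([444.0, -165.0, 73.0], [328.3, 250.3]), 'cam': ([523.0, -156.0, 45.0], [350.1, 236.5]), 'plate': ([440.0, -94.0, 48.0], [291.1, 247.1]), 'far': ([597.0, -188.0, 73.0], [388.8, 209.1])}
knob 141 reader med [-102.2  -79.7] rng [-106.5  -84.7] [-91.5 -70.5] z 46.2 72.6
knobtop 42 reader med [-98.5 -78.2] rng [-104.8  -83.8] [-91.5 -70.5] z 69.1 72.6
plate 326 reader med [-100.3   -2. ] rng [-103.   -17.8] [-90.1  19.1] z 30.1 66.0
head 905 reader med [40.6 -2.6] rng [ 10.5 -42.3] [75.9 42.5] z 76.0 81.7
cuv 80 reader med [-14.9  -0.2] rng [-20.4  -6.5] [-3.7  7. ] z 50.3 64.2
stopper 190 reader med [-108.4 -144.2] rng [-118.6 -157.9] [-80.4 -90. ] z 8.0 20.6
timer 1627 reader med [ -32.8 -206. ] rng [-118.2 -254.3] [ 100.  -133.2] z 14.0 34.7
side {'knob': ([444.0, -165.0, 73.0], [258.7, 219.6]), 'cam': ([523.0, -156.0, 45.0], [293.7, 228.8]), 'plate': ([440.0, -94.0, 48.0], [258.2, 217.4]), 'far': ([597.0, -188.0, 73.0], [327.2, 222.9])}
knob 71 reader med [-96.8 -83.2] rng [-101.7  -88. ] [-90.2 -76.8] z 46.2 73.7
knobtop 16 reader med [-96.8 -81.3] rng [-101.3  -86.3] [-90.2 -76.8] z 69.1 73.7
plate 37 reader med [-97.3 -13.9] rng [-99.9 -20.6] [-88.2  16.4] z 30.4 65.6
head 354 reader med [45.  -9.7] rng [ 14.1 -44.1] [76.6 38.3] z 76.0 82.5
cuv 37 reader med [-10.9  -5.6] rng [-15.9  -9. ] [-5.3  8.5] z 50.4 64.2
stopper 88 reader med [-104.6 -147.2] rng [-114.7 -159.2] [-80.  -90.1] z 8.0 20.0
timer 701 reader med [ -30.2 -211.7] rng [-114.6 -256.5] [ 100.  -134.2] z 14.0 35.3
```

Both views agree with the frame: base 205.6 x 154.5 mm, head top at z 81, knob top at z 73. The knob axis sits at about (-98,-78) in reader, so the lever is at roughly 190°. I'll go over there with the fingers shut.

```bash
cat >go.py <<'E'
# usage: go.py x y z(mm, reader) yaw(deg, of tool y in reader): prints remaining turn and shift in tool axes now
import sys
from h import *
from cell import robot
from scipy.spatial.transform import Rotation as R
s=robot.read_state();p=s['ee_pos']*1000;r=R.from_quat(s['ee_rot']);M=r.as_matrix()
l=Rz.T@(p[:2]-O);ya=np.degrees(np.arctan2(M[1,1],M[0,1])-YAW)%360
print('t',round(s['clock'],2),'reader',l.round(1),'z',round(p[2],1),'y-dir',ya.round(1),'zaxis',M[:,2].round(3),'F',s['force'].round(1),'w',round(s['gripper_width'],2),'q6',s['q'][5].round(2))
if len(sys.argv)>1:
    x,y,z,a=map(float,sys.argv[1:]);d=np.array([*w(x,y),z])-p
    print('shift cm',(M.T@d/10).round(2),'turn z',round(-((a-ya+180)%360-180),1))
E
for i in 1 2; do python3 -m inch '[[0,0,0,2.2,-2.06,0,0],[0,0,0,2.2,-2.06,0,0],[0,0,0,2.2,-2.06,0,0],[0,0,0,2.2,-2.06,0,0],[0,0,0,2.2,-2.06,0,0],[0,0,0,2.2,-2.06,0,0],[0,0,0,2.2,-2.06,0,0],[0,0,0,2.2,-2.06,0,0]]'; done
python3 -m inch '[[0,0,5,0,0,0,0],[0,0,5,0,0,0,0],[0,0,0,0,0,0,0],[0,0,0,0,0,0,0]]'
python3 go.py -103 -49 110 280
```

```text
clock: 0.9
ee_pos: [0.3333, -0.3619, 0.2311]
ee_rot: [0.982, 0.187, -0.0, -0.0]
force: [0.7, -0.8, -0.0]
gripper_width: 0.001
grip_force: 0.0
clock: 1.7
ee_pos: [0.4363, -0.144, 0.2312]
ee_rot: [0.982, 0.187, -0.0, -0.0]
force: [0.6, -0.2, -0.2]
gripper_width: -0.0
grip_force: 0.0
clock: 2.1
ee_pos: [0.4359, -0.1452, 0.2312]
ee_rot: [0.995, 0.102, -0.0, -0.0]
force: [0.3, 0.8, -0.1]
gripper_width: 0.003
grip_force: 0.0
t 2.1 reader [-107.   -51.2] z 231.2 y-dir 280.2 zaxis [-0.  0. -1.] F [ 0.3  0.8 -0.1] w 0.0 q6 0.9
shift cm [ 0.44 -0.15 12.12] turn z 0.2
```

```bash
python3 -m inch '[[0,0,0,0.1,0,3,0],[0,0,0,0.1,0,3,0],[0,0,0,0.1,-0.1,3,0],[0,0,0,0.1,-0.1,3.1,0],[0,0,0,0,0,0,0]]'
python3 go.py -103 -49 50 280
python3 - <<'E'
from cell import robot
from h import *
c=robot.read_camera('wrist');cv2.imwrite('pics/w1.png',c['img'][:,:,::-1])
X=cloud(c)*1000;L=(X[...,:2]-O)@Rz;z=X[...,2]
def rep(t,m):
    if m.sum():print(t,m.sum(),'med',np.median(L[m],0).round(1),L[m].min(0).round(1),L[m].max(0).round(1),z[m].max().round(1))
rep('knobtop',(abs(L[...,0]+98)<25)&(abs(L[...,1]+78)<20)&(z>66)&(z<78))
rep('platetop',(abs(L[...,0]+100)<25)&(abs(L[...,1])<25)&(z>62)&(z<73))
rep('pin',(abs(L[...,0]-25)<40)&(abs(L[...,1]+80)<25)&(z>16)&(z<100))
rep('stopper',(abs(L[...,0]+115)<30)&(abs(L[...,1]+150)<25)&(z>14)&(z<30))
E
```

```text
clock: 2.6
ee_pos: [0.4381, -0.142, 0.1077]
ee_rot: [0.995, 0.102, -0.002, -0.001]
force: [-0.0, 0.1, -0.3]
gripper_width: -0.003
grip_force: 0.0
t 2.6 reader [-104.7  -48.1] z 107.7 y-dir 280.2 zaxis [-0.005  0.002 -1.   ] F [-0.   0.1 -0.3] w -0.0 q6 0.91
shift cm [0.18 0.14 5.76] turn z 0.2
knobtop 348 med [-95.6 -75.6] [-102.9  -82.7] [-89.8 -69.5] 74.2
platetop 541 med [-95.    1.6] [-99.  -16.4] [-92.7  19.6] 68.9
pin 579 med [ -6.6 -64.7] [-15.  -75.1] [ 23.5 -55. ] 45.5
stopper 222 med [-107.8 -147.6] [-114.6 -154.8] [-101.9 -141.6] 21.0
```

View pics/w1.png

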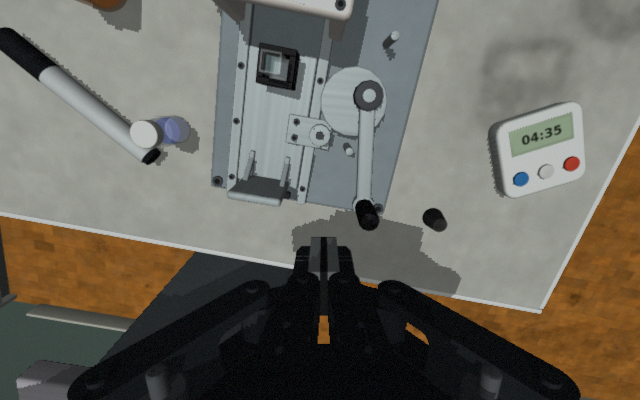

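The wrist view shows the knob at (367,213), the shut fingers at (323,250) in the gap between knob and rear plate at (258,195), and the low stop pin at (392,40). Knob depth gives (-96,-76), a lever angle of about 189°. I'll descend and push along the arc.

```bash
python3 -m inch '[[0,0,0,0.1,0,2,0],[0,0,0,0.1,0,2,0],[0,0,0,0,0,1.7,0],[0,0,0,0,0,0,0],[0,0,0,0,0,0,0]]'
python3 go.py -103 -49 50 280
python3 -m inch '[[0,0,-4,-0.18,0.56,0,0],[0,0,-4,-0.18,0.56,0,0],[0,0,-4,-0.18,0.56,0,0],[0,0,-4,-0.18,0.56,0,0],[0,0,-4,-0.18,0.56,0,0],[0,0,-4,-0.18,0.56,0,0],[0,0,-4,-0.18,0.56,0,0],[0,0,-4,-0.18,0.56,0,0]]'
# ideal finger angle 201.8
python3 go.py -98 -95.5 50 312
```

```text
clock: 3.15
ee_pos: [0.442, -0.1424, 0.0546]
ee_rot: [0.995, 0.101, 0.001, 0.0]
force: [-0.2, 0.8, -0.9]
gripper_width: -0.001
grip_force: 0.0
t 3.15 reader [-100.8  -48.6] z 54.6 y-dir 280.1 zaxis [ 0.001 -0.001 -1.   ] F [-0.2  0.8 -0.9] w -0.0 q6 0.91
shift cm [-0.22  0.    0.46] turn z 0.1
clock: 3.95
ee_pos: [0.448, -0.1882, 0.055]
ee_rot: [0.928, 0.373, 0.0, 0.0]
force: [-0.2, 3.6, -0.2]
gripper_width: -0.003
grip_force: 1.4
t 3.95 reader [-96.1 -94.5] z 55.0 y-dir 312.3 zaxis [ 0.001 -0.    -1.   ] F [-0.2  3.6 -0.2] w -0.0 q6 0.27
shift cm [-0.21 -0.06  0.49] turn z 0.3
```

```bash

python3 -m inch '[[0,0,-4,-0.18,0.54,0.2,0],[0,0,-4,-0.18,0.54,0.1,0],[0,0,-4,-0.18,0.54,0,0],[0,0,-4,-0.18,0.54,0,0],[0,0,-4,-0.18,0.54,0,0],[0,0,-4,-0.18,0.54,0,0],[0,0,-4,-0.18,0.54,0,0],[0,0,-4,-0.18,0.54,0,0]]'
python3 -m inch '[[0,0,-4,-0.18,0.54,0,0],[0,0,-4,-0.18,0.54,0,0],[0,0,-4,-0.18,0.54,0,0],[0,0,-4,-0.18,0.54,0,0],[0,0,-4,-0.18,0.54,0,0],[0,0,-4,-0.18,0.54,0,0],[0,0,-4,-0.18,0.54,0,0],[0,0,-4,-0.18,0.54,0,0]]' >/dev/null
# ideal finger angle 265.8
python3 go.py -26 -146 52 376
```

```text
clock: 4.75
ee_pos: [0.4761, -0.2233, 0.0521]
ee_rot: [0.789, 0.614, -0.0, 0.0]
force: [-4.5, -1.8, 0.9]
gripper_width: 0.003
grip_force: 1.8
t 5.55 reader [ -26.4 -146.4] z 52.3 y-dir 16.3 zaxis [ 0.001 -0.001 -1.   ] F [-2.8 -3.6 -1. ] w -0.0 q6 -0.86
shift cm [0.03 0.05 0.03] turn z 0.3
```

```bash

python3 -m inch '[[0,0,-4,-0.18,0.54,0,0],[0,0,-4,-0.18,0.54,0,0],[0,0,-4,-0.18,0.54,0,0],[0,0,-4,-0.18,0.54,0,0],[0,0,-4,-0.18,0.54,0,0],[0,0,-4,-0.18,0.54,0,0],[0,0,-4,-0.18,0.54,0,0],[0,0,-4,-0.18,0.54,0,0]]'
python3 -m inch '[[0,0,-4,-0.18,0.54,0,0],[0,0,-4,-0.18,0.54,0,0],[0,0,-4,-0.18,0.54,0,0],[0,0,-4,-0.18,0.54,0,0],[0,0,-2,-0.09,0.27,0,0],[0,0,0,0,0,0,0]]'
python3 go.py 41 -118 52 428
python3 - <<'E'
from cell import robot
from h import *
c=robot.read_camera('side');X=cloud(c)*1000;L=(X[...,:2]-O)@Rz;z=X[...,2]
m=(abs(L[...,0]-45)<40)&(abs(L[...,1]+95)<30)&(z>44)&(z<72);d=m&(c['img'].max(-1)<70)
print(d.sum(),L[d].min(0) if d.any() else 0)
a=c['img'][180:290,220:400,::-1];cv2.imwrite('pics/s2.png',cv2.resize(a,None,fx=4,fy=4,interpolation=cv2.INTER_CUBIC))
E
```

```text
clock: 6.35
ee_pos: [0.5633, -0.2282, 0.0525]
ee_rot: [0.344, 0.939, -0.001, 0.002]
force: [-0.7, -4.6, -1.2]
gripper_width: 0.003
grip_force: 1.9
clock: 6.95
ee_pos: [0.5834, -0.2119, 0.0524]
ee_rot: [0.194, 0.981, -0.001, 0.001]
force: [0.3, -0.9, 1.2]
gripper_width: -0.003
grip_force: 0.5
t 6.95 reader [  38.7 -121.8] z 52.4 y-dir 66.1 zaxis [ 0.003 -0.002 -1.   ] F [ 0.3 -0.9  1.2] w -0.0 q6 -1.63
shift cm [-0.06  0.44  0.04] turn z -1.9
10 [  50.82558359 -122.71513422]
```

View pics/s2.png

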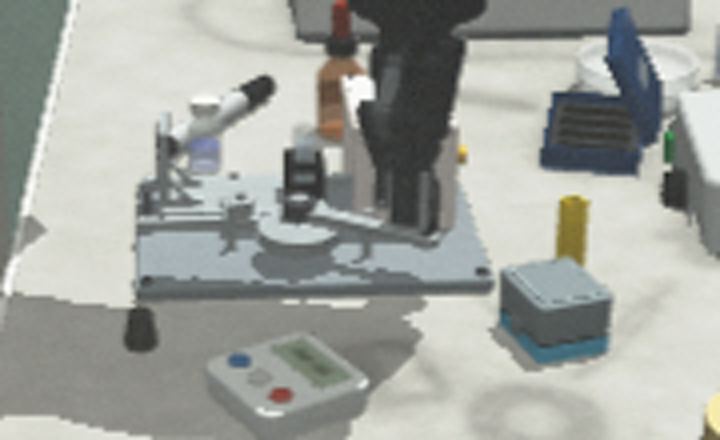

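The picture shows the lever pointing to the head side with its knob in front of the fingers at about (430,215), and the carriage still back. I'll nudge to the stop, then back off and lift.

```bash

python3 -m inch '[[0,0,-1,0,0.2,0,0],[0,0,0,0,0.2,0,0],[0,0,0,0,0,0,0],[0,0,0,0,0,0,0]]'
python3 go.py
python3 -m inch '[[0,0,0,0,-0.8,0,0],[0,0,0,0,-0.5,-1,0],[0,0,0,0,0,-4,0],[0,0,0,0,0,-4,0],[0,0,0,0,0,0,0]]'
python3 go.py -124 0 140 270
```

```text
clock: 7.4
ee_pos: [0.5839, -0.2076, 0.0503]
ee_rot: [0.186, 0.983, 0.0, -0.0]
force: [-1.2, -1.4, 1.9]
gripper_width: 0.004
grip_force: 1.1
t 7.4 reader [  39.2 -117.5] z 50.3 y-dir 67.1 zaxis [-0.  0. -1.] F [-1.2 -1.4  1.9] w 0.0 q6 -1.64
clock: 7.9
ee_pos: [0.5808, -0.221, 0.1459]
ee_rot: [0.186, 0.983, -0.001, 0.004]
force: [-0.2, -0.5, -0.4]
gripper_width: 0.002
grip_force: 0.0
t 7.9 reader [  35.8 -130.8] z 145.9 y-dir 67.1 zaxis [ 0.007 -0.003 -1.   ] F [-0.2 -0.5 -0.4] w 0.0 q6 -1.67
shift cm [19.82  5.82  0.43] turn z 157.1
```

```bash

python3 -m inch '[[0,0,-7.6,0,0,0,0],[0,0,-7.6,0,0,0,0],[0,0,-7.7,0,0,0,0],[0,0,0,0,0,0,0]]' >/dev/null
python3 -m inch '[[0,0,0,2,1.64,0,0],[0,0,0,2,1.64,0,0],[0,0,0,2,1.64,0,0],[0,0,0,2,1.64,0,0],[0,0,0,2,1.64,0,0],[0,0,0,2,1.64,0,0],[0,0,0,2,1.64,0,0],[0,0,0,2,1.64,0,0]]'
python3 -m inch '[[0,0,0,0,0,0,0],[0,0,0,0,0,0,0]]' >/dev/null
python3 go.py -122 0 50 90
python3 - <<'E'
from cell import robot
from h import *
c=robot.read_camera('wrist');X=cloud(c)*1000;L=(X[...,:2]-O)@Rz;z=X[...,2]
cv2.imwrite('pics/w3.png',c['img'][:,:,::-1])
def rep(t,m):
    if m.sum():print(t,m.sum(),'med',np.median(L[m],0).round(1),L[m].min(0).round(1),L[m].max(0).round(1),z[m].max().round(1))
rep('platetop',(abs(L[...,0]+95)<15)&(abs(L[...,1])<25)&(z>62)&(z<73))
k=(abs(L[...,0]-50)<35)&(abs(L[...,1]+98)<30)&(z>66)&(z<76);rep('knob',k)
if k.any():
    p=np.median(L[k],0);print('lever deg',np.degrees(np.arctan2(p[1]+64,p[0]+20))%360)
E
```

```text
clock: 9.1
ee_pos: [0.4149, -0.0923, 0.1404]
ee_rot: [-0.011, 1.0, 0.0, -0.0]
force: [0.2, 0.6, -0.9]
gripper_width: -0.0
grip_force: 0.0
t 9.3 reader [-125.4    1.5] z 140.6 y-dir 89.8 zaxis [ 0.001 -0.    -1.   ] F [ 0.9 -0.1  0.5] w 0.0 q6 -1.97
shift cm [-0.33 -0.15  9.06] turn z -0.2
platetop 215 med [-98.6   2.3] [-100.5  -15.2] [-93.5  19.7] 68.5
```

View pics/w3.png

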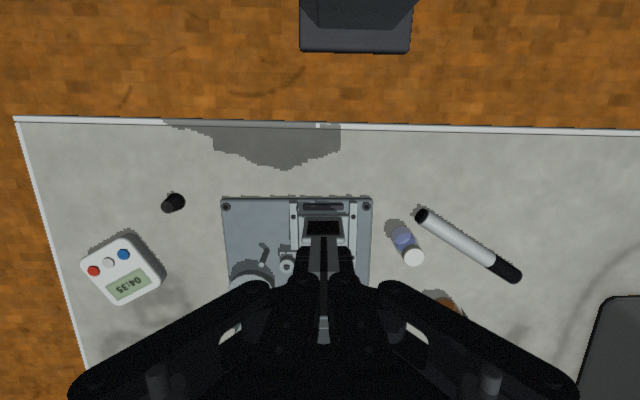

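The wrist view, now turned half round, shows the rear plate at (325,215) with the fingers coming down on its robot side. The stopper at (173,202), vial and marker are undisturbed. I'll check the lever in the side view, then descend and start pushing.

```bash

python3 - <<'E'
from cell import robot
from h import *
for n in('scene','side'):
    c=robot.read_camera(n);X=cloud(c)*1000;L=(X[...,:2]-O)@Rz;z=X[...,2]
    k=(abs(L[...,0]-45)<40)&(L[...,1]<-60)&(L[...,1]>-125)&(z>48)&(z<76)
    if k.any(): 
        p=np.median(L[k],0);print(n,k.sum(),p,L[k].min(0),L[k].max(0),np.degrees(np.arctan2(p[1]+64,p[0]+20))%360)
E
python3 -m inch '[[0,0,0,0,-0.1,2.5,0],[0,0,0,0,0,2.5,0],[0,0,0,0,0,2.5,0],[0,0,0,0,0,1.5,0],[0,0,0,0,0,0,0],[0,0,0,0,0,0,0]]'
python3 go.py -110 0 50 90
```

```text
scene 109 [  47.45822764 -102.8169624 ] [  43.51738113 -108.03971687] [ 55.94892693 -94.40993693] 330.08292142845664
side 67 [  51.63042956 -106.11689301] [  46.59386551 -111.54844648] [  58.87269893 -100.51103009] 329.54554146087264
clock: 10.05
ee_pos: [0.4162, -0.0941, 0.0503]
ee_rot: [-0.013, 1.0, 0.0, -0.0]
force: [-0.6, 0.4, 0.9]
gripper_width: 0.0
grip_force: 0.0
t 10.05 reader [-125.4    0.4] z 50.3 y-dir 89.9 zaxis [-0.  0. -1.] F [-0.6  0.4  0.9] w 0.0 q6 -1.97
shift cm [-1.54 -0.04  0.03] turn z -0.1
```

```bash

python3 -m inch '[[0,0,0,-0.4,0,0,0],[0,0,0,-0.4,0,0,0],[0,0,0,-0.4,0,0,0],[0,0,0,-0.3,0,0,0],[0,0,0,-0.3,0,0,0],[0,0,0,-0.4,0,0,0],[0,0,0,-0.4,0,0,0],[0,0,0,-0.4,0,0,0]]'
python3 -m inch '[[0,0,0,-0.4,0,0,0],[0,0,0,-0.4,0,0,0],[0,0,0,-0.4,0,0,0],[0,0,0,-0.4,0,0,0],[0,0,0,-0.4,0,0,0],[0,0,0,-0.4,0,0,0],[0,0,0,0,0,0,0]]'
python3 go.py -58 0 50 90
```

```text
clock: 10.85
ee_pos: [0.446, -0.0929, 0.0502]
ee_rot: [-0.013, 1.0, 0.0, -0.0]
force: [-3.6, -0.0, 2.0]
gripper_width: -0.0
grip_force: 1.7
clock: 11.55
ee_pos: [0.4708, -0.0925, 0.0503]
ee_rot: [-0.013, 1.0, -0.0, 0.001]
force: [-0.9, -0.5, -0.1]
gripper_width: 0.003
grip_force: 0.0
t 11.55 reader [-70.8   0.5] z 50.3 y-dir 90.0 zaxis [ 0.001 -0.001 -1.   ] F [-0.9 -0.5 -0.1] w 0.0 q6 -1.93
shift cm [-1.28 -0.05  0.03] turn z -0.0
```

```bash

python3 -m inch '[[0,0,0,-0.3,0,0,0],[0,0,0,-0.3,0,0,0],[0,0,0,-0.3,0,0,0],[0,0,0,-0.2,0,0,0],[0,0,0,0,0,0,0]]'
python3 -m inch '[[0,0,0,-0.1,0,0,0],[0,0,0,-0.1,0,0,0],[0,0,0,0,0,0,0]]'
python3 go.py -58 0 50 90
```

```text
clock: 12.05
ee_pos: [0.4815, -0.0922, 0.0503]
ee_rot: [-0.013, 1.0, -0.0, 0.0]
force: [0.2, 0.5, -0.6]
gripper_width: -0.0
grip_force: 0.1
clock: 12.35
ee_pos: [0.483, -0.0921, 0.0503]
ee_rot: [-0.013, 1.0, -0.0, 0.0]
force: [-1.8, -1.6, 0.5]
gripper_width: 0.0
grip_force: 1.0
t 12.35 reader [-58.6   0.6] z 50.3 y-dir 90.0 zaxis [ 0. -0. -1.] F [-1.8 -1.6  0.5] w 0.0 q6 -1.92
shift cm [-0.06 -0.06  0.03] turn z -0.0
```

```bash

python3 -m inch '[[0,0,0,-0.1,0,0,0],[0,0,0,-0.1,0,0,0],[0,0,0,0,0,0,0]]'
python3 -m inch '[[0,0,0,-0.1,0,0,0],[0,0,0,-0.1,0,0,0],[0,0,0,0,0,0,0]]'
python3 go.py
python3 - <<'E'
from cell import robot
from h import *
for n in('scene','side'):
    c=robot.read_camera(n);X=cloud(c)*1000;L=(X[...,:2]-O)@Rz;z=X[...,2]
    k=(abs(L[...,0]+45)<25)&(abs(L[...,1])<22)&(z>52)&(z<69)&(c['img'].mean(-1)>70)
    print(n,k.sum(),np.median(L[k],0) if k.any() else 0)
    if n=='side': cv2.imwrite('pics/s4.png',cv2.resize(c['img'][180:270,240:370,::-1],None,fx=5,fy=5,interpolation=cv2.INTER_CUBIC))
E
```

```text
clock: 12.65
ee_pos: [0.4851, -0.092, 0.0503]
ee_rot: [-0.013, 1.0, -0.0, 0.0]
force: [-2.9, -1.3, 0.9]
gripper_width: 0.006
grip_force: 1.0
clock: 12.95
ee_pos: [0.4866, -0.0919, 0.0502]
ee_rot: [-0.013, 1.0, 0.0, -0.0]
force: [-4.4, -2.8, 2.1]
gripper_width: -0.002
grip_force: 2.2
t 12.95 reader [-54.9   0.7] z 50.2 y-dir 90.0 zaxis [-0.001  0.    -1.   ] F [-4.4 -2.8  2.1] w -0.0 q6 -1.92
scene 23 [-44.33979941 -10.78194063]
side 55 [-42.81112056  -9.82399522]
```

View pics/s4.png

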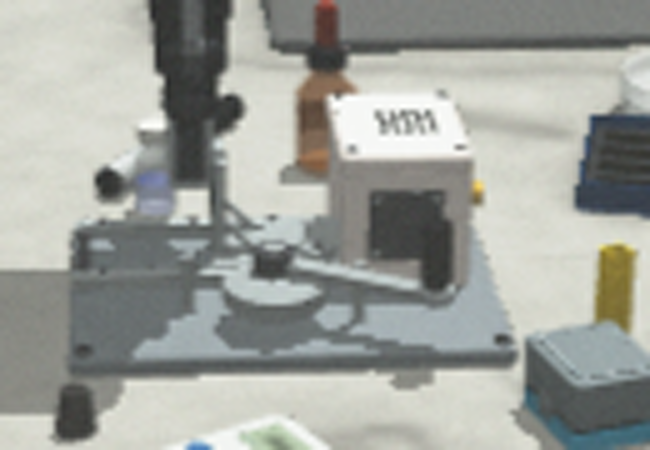

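The side view shows the carriage run into the head, the cuvette inside, and the lever still at its far stop with the knob at (435,255). I'll push in small steps until the stop shows in the force.

```bash

python3 -m inch '[[0,0,0,-0.1,0,0,0],[0,0,0,-0.1,0,0,0],[0,0,0,0,0,0,0]]'
python3 -m inch '[[0,0,0,-0.1,0,0,0],[0,0,0,-0.1,0,0,0],[0,0,0,0,0,0,0]]'
python3 go.py
```

```text
clock: 13.35
ee_pos: [0.4867, -0.0918, 0.0502]
ee_rot: [-0.013, 1.0, 0.0, -0.002]
force: [-15.1, -5.9, 8.9]
gripper_width: 0.0
grip_force: 7.6
clock: 13.65
ee_pos: [0.4868, -0.0916, 0.0502]
ee_rot: [-0.013, 1.0, 0.001, -0.004]
force: [-24.6, -10.4, 15.4]
gripper_width: -0.003
grip_force: 12.9
t 13.65 reader [-54.8   1. ] z 50.2 y-dir 90.0 zaxis [-0.009  0.002 -1.   ] F [-24.6 -10.4  15.4] w -0.0 q6 -1.91
```

Firmly on the stop, about 25 N. I'll back off, lift, and go over to the head side of the knob.

```bash

python3 -m inch '[[0,0,0,1.2,0,0,0],[0,0,0,1.3,0,0,0],[0,0,0,0,0,-3,0],[0,0,0,0,0,-3,0],[0,0,0,0,0,-3,0],[0,0,7,0,0,0,0],[0,0,7,0,0,0,0],[0,0,7,0,0,0,0]]' >/dev/null
python3 -m inch '[[0,0,7,0,0,0,0],[0,0,0,0,0,0,0],[0,0,0,0,0,0,0]]'
python3 go.py 65 -74 140 62
```

```text
clock: 14.75
ee_pos: [0.4662, -0.0925, 0.1403]
ee_rot: [0.228, 0.974, -0.0, 0.0]
force: [0.1, -0.3, -0.0]
gripper_width: 0.001
grip_force: 0.0
t 14.75 reader [-75.4   0.7] z 140.3 y-dir 62.2 zaxis [ 0.001 -0.    -1.   ] F [ 0.1 -0.3 -0. ] w 0.0 q6 -1.45
shift cm [-15.9   -0.06   0.05] turn z 0.2
```

```bash

python3 -m inch '[[0,0,0,-2.5,0,0,0],[0,0,0,-2.5,0,0,0],[0,0,0,-2.5,0,0,0],[0,0,0,-2.5,0,0,0],[0,0,0,-2.5,0,0,0],[0,0,0,-2.4,0,0,0],[0,0,0,-1,0,0,0],[0,0,0,0,0,0,0]]' >/dev/null
python3 go.py 65 -74 50 62
python3 - <<'E'
from cell import robot
from h import *
for n in('scene','side','wrist'):
    c=robot.read_camera(n);X=cloud(c)*1000;L=(X[...,:2]-O)@Rz;z=X[...,2]
    k=(abs(L[...,0]-45)<40)&(L[...,1]<-60)&(L[...,1]>-125)&(z>48)&(z<76)
    if k.any(): 
        p=np.median(L[k],0);print(n,k.sum(),p,L[k].min(0),L[k].max(0),np.degrees(np.arctan2(p[1]+64,p[0]+20))%360)
    k=(abs(L[...,0]+45)<25)&(abs(L[...,1])<22)&(z>30)&(z<69)
    print(' plate',k.sum(),np.percentile(L[k],5,0) if k.any() else 0)
cv2.imwrite('pics/w5.png',c['img'][:,:,::-1])
E
```

```text
t 15.55 reader [ 65.  -74.3] z 139.8 y-dir 62.1 zaxis [ 0. -0. -1.] F [-0.5 -0.1 -0.1] w 0.01 q6 -1.48
shift cm [0.02 0.02 8.98] turn z 0.1
scene 111 [  46.63537741 -102.92323984] [  42.82167244 -107.77634719] [ 56.79785844 -94.3699873 ] 329.70982754954196
 plate 331 [-47.1689387  -16.56464932]
side 70 [  51.88976312 -106.33266421] [  45.378278   -110.20366612] [ 58.63465847 -97.70632424] 329.50807283209906
 plate 75 [-45.06117813 -19.23417117]
wrist 366 [ 50.64223197 -97.14778844] [  45.78380248 -106.56981887] [ 59.18376609 -92.42479318] 334.86239964842514
 plate 1115 [-43.53512799 -14.84100816]
```

View pics/w5.png

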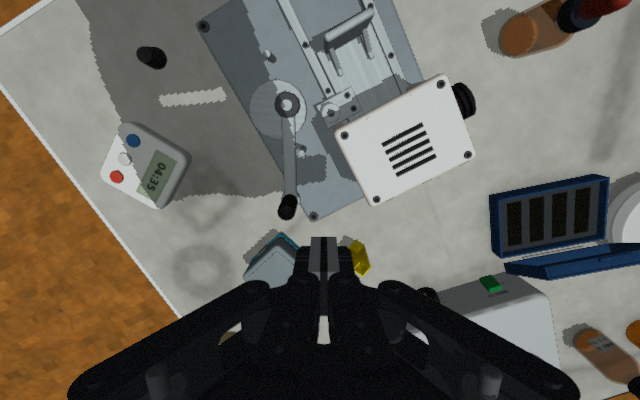

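The wrist view shows the knob at (288,207), the lever at the far stop, the head at (405,140) and the fingers at (323,250) on the head side of the knob. The plate's near face is at about -47, which is home. I'll descend and swing the lever back.

```bash

python3 -m inch '[[0,0,0,0,0,2.5,0],[0,0,0,0,0,2.5,0],[0,0,0,0,0,2.5,0],[0,0,0,0,0,1.3,0],[0,0,0,0,0,0,0]]' 
python3 -m inch '[[0,0,4,-0.19,-0.55,0,0],[0,0,4,-0.19,-0.55,0,0],[0,0,4,-0.19,-0.55,0,0],[0,0,4,-0.19,-0.55,0,0],[0,0,4,-0.19,-0.55,0,0],[0,0,4,-0.19,-0.55,0,0],[0,0,4,-0.19,-0.55,0,0],[0,0,4,-0.19,-0.55,0,0]]'
# ideal finger angle 321, r 84
python3 go.py 45.3 -116.9 51 30
```

```text
clock: 16.2
ee_pos: [0.6072, -0.163, 0.0511]
ee_rot: [0.229, 0.973, 0.0, -0.001]
force: [0.9, -0.1, -0.5]
gripper_width: -0.003
grip_force: 0.0
clock: 17.0
ee_pos: [0.5918, -0.2061, 0.0538]
ee_rot: [0.49, 0.872, 0.0, 0.001]
force: [1.7, 3.1, -1.0]
gripper_width: 0.002
grip_force: 1.4
t 17.0 reader [  47.2 -116.2] z 53.8 y-dir 29.8 zaxis [ 0.002 -0.    -1.   ] F [ 1.7  3.1 -1. ] w 0.0 q6 -0.99
shift cm [ 0.03 -0.2   0.27] turn z -0.2
```

```bash

python3 -m inch '[[0,0,4,-0.18,-0.56,0.2,0],[0,0,4,-0.18,-0.56,0,0],[0,0,4,-0.18,-0.55,0,0],[0,0,4,-0.18,-0.55,0,0],[0,0,4,-0.18,-0.55,0,0],[0,0,4,-0.18,-0.55,0,0],[0,0,4,-0.18,-0.55,0,0],[0,0,4,-0.18,-0.55,0,0]]'
# ideal finger angle 289
python3 go.py 7.3 -143.4 51 358
```

```text
clock: 17.8
ee_pos: [0.5551, -0.2337, 0.0522]
ee_rot: [0.711, 0.703, 0.001, 0.002]
force: [4.0, -1.4, 0.7]
gripper_width: 0.001
grip_force: 1.8
t 17.8 reader [   9.8 -142.8] z 52.2 y-dir 357.8 zaxis [ 0.004 -0.002 -1.   ] F [ 4.  -1.4  0.7] w 0.0 q6 -0.5
shift cm [-0.07 -0.25  0.12] turn z -0.2
```

```bash

python3 -m inch '[[0,0,4,-0.19,-0.57,0,0],[0,0,4,-0.19,-0.56,0,0],[0,0,4,-0.18,-0.55,0,0],[0,0,4,-0.18,-0.55,0,0],[0,0,4,-0.18,-0.55,0,0],[0,0,4,-0.18,-0.55,0,0],[0,0,4,-0.18,-0.55,0,0],[0,0,4,-0.18,-0.55,0,0]]'
python3 -m inch '[[0,0,4,-0.18,-0.55,0,0],[0,0,4,-0.18,-0.55,0,0],[0,0,4,-0.18,-0.55,0,0],[0,0,4,-0.18,-0.55,0,0],[0,0,4,-0.18,-0.55,0,0],[0,0,4,-0.18,-0.55,0,0],[0,0,0,0,0,0,0]]'
# ideal finger angle 233
python3 go.py -70 -131 51 302
```

```text
clock: 18.6
ee_pos: [0.5091, -0.2371, 0.0522]
ee_rot: [0.877, 0.48, 0.001, 0.002]
force: [1.1, -4.5, 0.1]
gripper_width: -0.002
grip_force: 1.9
clock: 19.3
ee_pos: [0.4769, -0.2221, 0.0518]
ee_rot: [0.958, 0.288, 0.001, 0.001]
force: [0.0, -0.5, 0.8]
gripper_width: 0.004
grip_force: 0.1
t 19.3 reader [ -68.  -129.1] z 51.8 y-dir 301.9 zaxis [ 0.002 -0.001 -1.   ] F [ 0.  -0.5  0.8] w 0.0 q6 0.43
shift cm [-0.26  0.05  0.08] turn z -0.1
```

```bash

python3 -m inch '[[0,0,4,-0.22,-0.55,0,0],[0,0,4,-0.2,-0.55,0,0],[0,0,4,-0.2,-0.55,0,0],[0,0,4,-0.2,-0.55,0,0],[0,0,4,-0.18,-0.55,0,0],[0,0,4,-0.18,-0.55,0,0],[0,0,0,0,0,0,0]]'
# ideal finger angle 209, r 83
python3 go.py -92.6 -104.2 51 278
```

```text
clock: 20.0
ee_pos: [0.4534, -0.1964, 0.0512]
ee_rot: [0.997, 0.083, 0.001, 0.0]
force: [0.2, -0.6, 0.7]
gripper_width: 0.001
grip_force: 0.0
t 20.0 reader [ -90.9 -102.9] z 51.2 y-dir 278.1 zaxis [ 0.001 -0.001 -1.   ] F [ 0.2 -0.6  0.7] w 0.0 q6 0.86
shift cm [-0.18  0.1   0.02] turn z 0.1
```

```bash

python3 -m inch '[[0,0,3,-0.16,-0.42,0,0],[0,0,2,-0.1,-0.3,0,0],[0,0,0,-0.03,-0.15,0,0],[0,0,0,0,0,0,0]]'
python3 -m inch '[[0,0,0,-0.03,-0.15,0,0],[0,0,0,-0.03,-0.15,0,0],[0,0,0,0,0,0,0]]'
python3 -m inch '[[0,0,0,-0.03,-0.15,0,0],[0,0,0,-0.03,-0.15,0,0],[0,0,0,0,0,0,0]]'
python3 go.py
```

```text
clock: 20.4
ee_pos: [0.4494, -0.1885, 0.0507]
ee_rot: [0.999, 0.041, 0.0, 0.0]
force: [1.1, -1.3, 1.0]
gripper_width: -0.005
grip_force: 1.0
clock: 20.7
ee_pos: [0.4482, -0.1852, 0.0503]
ee_rot: [0.999, 0.04, 0.0, 0.0]
force: [1.7, -1.3, 0.9]
gripper_width: -0.002
grip_force: 1.0
clock: 21.0
ee_pos: [0.448, -0.1835, 0.0505]
ee_rot: [0.999, 0.039, 0.001, 0.001]
force: [0.8, -12.2, 0.6]
gripper_width: 0.0
grip_force: 6.0
t 21.0 reader [-96.  -89.8] z 50.5 y-dir 273.0 zaxis [ 0.002 -0.002 -1.   ] F [  0.8 -12.2   0.6] w 0.0 q6 0.97
```

On the first stop, at 12 N. I'll back off, lift and verify.

```bash

python3 -m inch '[[0,0,0,0,0.8,0,0],[0,0,0,0,1,0,0],[0,0,0,0,0,-3,0],[0,0,0,0,0,-3,0],[0,0,0,0,0,-3,0],[0,0,0,0,3,-3,0],[0,0,0,0,3,0,0],[0,0,0,0,3,0,0]]' >/dev/null
python3 -m inch '[[0,0,0,0,3,0,0],[0,0,0,0,3,0,0],[0,0,0,0,0,0,0],[0,0,0,0,0,0,0]]'
python3 - <<'E'
from cell import robot
from h import *
for n in('scene','side','wrist'):
    c=robot.read_camera(n);X=cloud(c)*1000;L=(X[...,:2]-O)@Rz;z=X[...,2]
    k=(abs(L[...,0]+98)<25)&(abs(L[...,1]+72)<25)&(z>48)&(z<76)
    if k.any(): 
        p=np.median(L[k],0);print(n,k.sum(),p,L[k].min(0),L[k].max(0),np.degrees(np.arctan2(p[1]+64,p[0]+20))%360)
    k=(abs(L[...,0]+45)<25)&(abs(L[...,1])<22)&(z>40)&(z<69)
    print(' plate',k.sum(),np.percentile(L[k],5,0) if k.any() else 0)
    if n=='scene': cv2.imwrite('pics/f.png',cv2.resize(c['img'][170:320,255:450,::-1],None,fx=4,fy=4,interpolation=cv2.INTER_CUBIC))
E
```

```text
clock: 22.2
ee_pos: [0.4597, -0.3499, 0.1697]
ee_rot: [0.999, 0.039, -0.001, -0.001]
force: [0.1, 0.4, 1.3]
gripper_width: -0.003
grip_force: 0.0
scene 135 [-103.17541669  -73.05750252] [-106.89996552  -77.65004928] [-93.90808114 -64.80270415] 186.21481472615014
 plate 259 [-47.20357704 -16.6933943 ]
side 65 [-97.2475427  -75.72453224] [-104.04637049  -80.95391995] [-92.39031754 -63.95488957] 188.63040940475844
 plate 54 [-45.00041291 -19.57676917]
wrist 457 [-96.31626736 -73.61787673] [-104.85674004  -77.18863968] [-90.93091237 -63.61238448] 187.18292174526434
 plate 645 [-45.23661039 -16.58349305]
```

View pics/f.png

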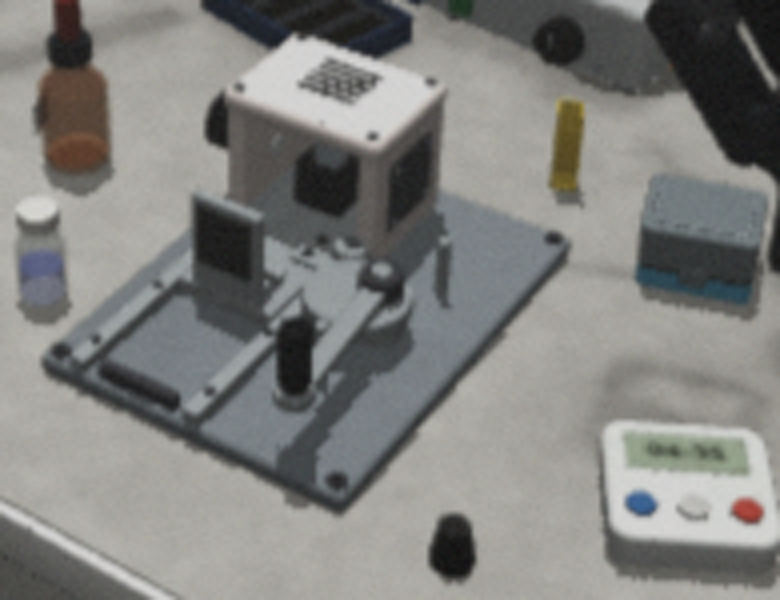

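The final view shows the carriage home with the cuvette in the head at crop (325,180). The lever is back at about 186° with its knob at (295,355), and the bystanders are unmoved. I'll hand in.

```bash
python3 -c "
from cell import robot
print(robot.job_done())"
```

```text
the job is handed in; nothing more can be done
None
```

I handed the job in at about 22 s of the 72 s allowed: the carriage is fully home (plate at about -47 mm), the lever is back within about 2° of its first stop, the cuvette stands in the head, and the bystanders look unmoved; the hand-in returned no verdict.

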